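# Dish under the ring mandrel

### The job

First set the small square white dish down on the bench midway between the black charcoal block and the square steel block, and let go of it. Then draw the wooden-handled ring mandrel out of its slanted stand, turn it level and hold it with its thin metal tip above the middle of the dish, 10 to 20 cm above the bench, ready for a ring to be slid off into the dish. Finish still holding it there, motionless, touching nothing else with it, and leave everything else on the bench where it is.

Things in the scene. Friction and masses are not known exactly. Their poses are not given: they have to be found in the camera images.
- dish_center (a point): Centre, half-way up, of the loose square white porcelain dish: 62 x 62 mm outside, 28 mm high, open top, walls 5 mm thick, about 0.1 kg, standing on the bench (this point 14 mm above it). Its x and y axes run along its sides, z up. It can be gripped from above across two opposite outer walls (62 mm).
- charcoal: Fixed black rectangular charcoal soldering block, 90 mm along its x, 60 mm along its y, 30 mm high; origin at the centre of its underside, on the bench. Its y axis lies along the line through the centres of the two blocks (the steel block is on its +y or its -y side).
- benchblock: Fixed square steel bench block, 62 x 62 x 22 mm high; origin at the centre of its underside, on the bench. Its centre is 280 mm from that of the charcoal block.
- mandrel_grip (a point): Where to grip the loose ring mandrel: a point on its axis in the round wooden handle, 190 mm from the thin tip. Its z axis runs along the mandrel from thin tip to handle end. It starts in the stand, tip down, the handle rising at about 45 degrees (a few degrees of play) and standing free: it can be gripped from straight above, fingers on either side, closing horizontally.
- mandrel_tip (a point): Centre of the end face of the mandrel's thin tip; same axes as mandrel_grip.
- mandrel: The ring mandrel: 260 mm long, about 0.22 kg. A bare metal taper (14 mm across at the thin tip, 20 mm at 150 mm from it), then a round wooden handle 26 mm across from 150 to 260 mm. It balances about 158 mm from the tip. In the stand its handle end is about 220 mm above the bench. Origin at the thin tip, axes as mandrel_grip.
- dish: The same dish; origin at the centre of its underside, axes as dish_center.
- stand: Fixed dark wooden mandrel stand, origin at the centre of its underside: base 130 mm (x) x 80 mm (y) x 16 mm, carrying a square sleeve with a 20 x 20 mm bore, 100 mm deep, that slants at 45 degrees, rising towards the stand's -x. The mandrel is loose in it and slides out along the bore, away from its floor.
- stand_mouth (a point): Centre of the open upper end of the stand's bore; the bore runs from here 100 mm down its 45 degree slant towards the stand's +x.
- spool: Bystander, to be left alone: small copper wire spool, 36 mm across, 26 mm high. Origin on its underside.
- bowl: Bystander, to be left alone: round blue bowl, 76 mm across, 32 mm high. Origin on its underside.
- hammer: Bystander, to be left alone: hammer lying flat, 220 mm long. Origin on its underside.
- jar: Bystander, to be left alone: amber glass jar with steel cap, 56 mm across, 60 mm high. Origin on its underside.
- brush: Bystander, to be left alone: brush lying flat, 170 mm long. Origin on its underside.
- ringclamp: Bystander, to be left alone: flat wooden ring clamp, 100 x 24 x 18 mm. Origin on its underside.
There are look-alikes about, which are no part of the job. What is shaped like the benchblock but orange or purple is not meant.

How it is judged:
By the outcome, as a careful person would: the job done as asked, in the order asked, and still so for the second after the job is handed in, while the arm keeps its last pose, push and grip.
It also fails if it takes over 56 s, if anything falls off the work surface, if the arm or the gripper's body presses on something with over 40 N, if the wrist force passes 120 N, or if a joint passes its speed limit or range.

### The arm

A 6-joint arm with a two-finger parallel gripper is mounted at the origin on the work surface. World frame = base frame: x ahead of the robot, y to its left, z up, the work surface at z = 0. Lengths are in m, angles in rad, forces in N, time in s.
With the tool pointing down it reaches from about 0.275 to 0.875 m from the base axis. Payload 12.5 kg.
Tool frame: the origin (TCP) lies on the centre line of the jaws, within the pads' length; the fingertips stand r.finger_overhang ahead of it and the grasp point (between the pads) lies 3 mm ahead of it (r.finger_overhang is the distance from the TCP to the fingertips, in m); z points along the fingers, y is the line along which they close (so a half turn about z gives the same grasp; the last joint's range is limited). The gripper opens to 85 mm and grips with 20 to 120 N. Pads are 22 mm wide; open, the fingers measure 114 mm over their backs; the gripper's body (76 mm by 85 mm) begins 54 mm behind the grasp point. The pads swing forward as they close: fully open they stand 13 mm farther back than shut.
Start: joints at [-0.085, 0.351, 1.652, -0, 1.139, -0.085], TCP at [0.55, 0, 0.253] pointing down, gripper open.
Joint ranges: [-2.75, 2.75], [-0.79, 2.1], [0.01, 2.65], [-1.57, 4.71], [0.07, 3.14], [-2.87, 2.87]. Speed limits (rad/s): [2.22, 2.22, 2.79, 3.14, 3.14, 3.14].

### API

Orientations are given as a unit quaternion [x, y, z, w].
In Python, from cell import r, optics gives the robot as it stands. The module is installed in compiled form; this text tells all that it offers. Calls block until the motion is done:
- r.move_to(position, orientation): joint-space move of the TCP to a pose.
- r.move_linear(position, rot=None, vel=0.15): straight line of the TCP; rot=None keeps the orientation; vel is the mean speed in m/s.
- r.set_joints(angles): joint-space move.
- r.set_gripper(opening, squeeze=None): opening from 0.0 (shut) to 1.0 (fully open); squeeze is the grip in N (None keeps the last); returns when the fingers have stopped.
- r.sleep(seconds).
- r.inverse_kinematics(position, orientation): joint angles nearest the present ones, or None.
- optics.get_image(name): name is "scene" or "side" or "wrist"; returns a dict with "pixels" (400x640x3 uint8, red, green, blue), "depth" (400x640 float32, m along the optical axis (not along the pixel's ray), 0 where there is no reading), "fx", "fy", "cx", "cy" (pixels), "camera_from_world" (4x4, takes a point from world to camera coordinates); the wrist camera has in their place "mount" (4x4, takes a point from camera to tool coordinates, whose origin is the TCP and whose axes are the flange's). Camera axes: x right, y down, z forward; pixel columns grow to the right and rows downward; lengths in m; the calibration is good to about 2 mm. The wrist camera is an equidistant fisheye: a pixel r from the principal point sees the ray r / f radians off the axis. A picture is of the moment at which its call begins: read the wrist's pose just before it.
A pose or a line that the arm cannot do raises r.PlanningError and nothing moves.
- r.hand_in(): hands the job in; it is judged then, once.
Readings, each from a call of its own:
- r.current_t(): time.
- r.current_q(): joint angles.
- r.current_qvel(): joint speeds.
- r.current_effort(): joint torques, N m.
- r.current_tool_pos(): TCP position.
- r.current_ee_rot(): TCP orientation.
- r.current_contact_force(): force on the tool from outside, world axes, zero at the start.
- r.current_torque(): the same for the moment, N m.
- r.current_opening(): opening from 0.0 (shut) to 1.0 (fully open).
- r.current_finger_force(): force on a finger pad.
Only numpy, scipy, OpenCV 4.12 (cv2) and the standard library are available. Lean on these libraries where they do the work, as an engineer would, in place of code of your own. Each camera call takes 0.05 s, during which the arm holds its last target. There are 200 camera calls.

## Working session

There is one attempt and no reset: what is moved stays moved. The work goes in short steps, each a Python script; the robot and the scene stay as the last script left them, time stands still between calls to the robot, and variables do not carry over. Pictures are saved under pics/ and viewed, at most 10 in all, crops included, and the job is handed in when it is done.

```bash
mkdir -p pics
python3 - <<'E'
from cell import r, optics
import numpy as np, cv2
for n in ("scene","side"):
    d=optics.get_image(n)
    np.savez(f"{n}.npz",**d)
    cv2.imwrite(f"pics/{n}0.png",d["pixels"][:,:,::-1])
    print(n,d["fx"],d["cx"],d["cy"],np.round(d["camera_from_world"],3).tolist(),(d["depth"]>0).mean())
print(r.finger_overhang,r.current_t(),r.current_ee_rot())
E
```

```text
scene 370.7711116714598 322.422423915646 200.87045394732115 [[-0.869, 0.494, 0.02, 0.511], [0.275, 0.518, -0.81, -0.027], [-0.41, -0.699, -0.586, 1.243], [0.0, 0.0, 0.0, 1.0]] 0.9961328125
side 381.42137507442385 319.1083633731257 202.86662936784222 [[1.0, -0.008, -0.006, -0.545], [-0.009, -0.551, -0.835, 0.109], [0.004, 0.835, -0.551, 1.096], [0.0, 0.0, 0.0, 1.0]] 0.995984375
0.022 0.1 [ 7.07114061e-01  7.07099300e-01 -3.49334220e-04 -4.02125058e-04]
```

View pics/scene0.png

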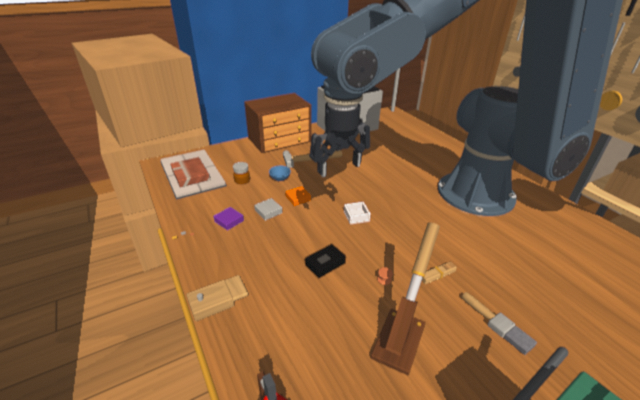

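View pics/side0.png

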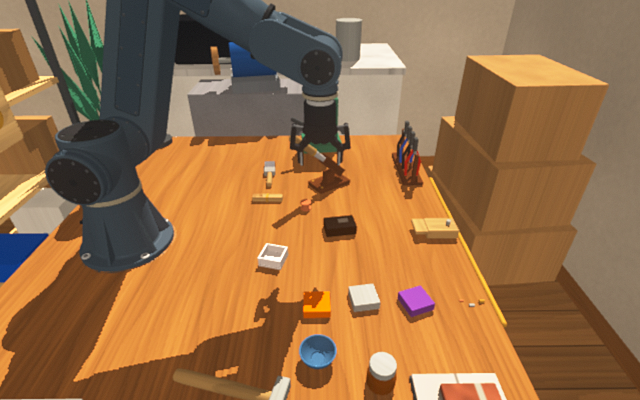

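The scene view shows the dish at (357,212), charcoal at (325,261), the grey steel block at (268,209), and the mandrel handle from (432,228) to (420,272) with its stand at (400,340). The look-alikes are orange (297,195) and purple (229,218). Grey is the one that fits "steel", and I'll confirm it with the 280 mm spacing. In the side view: dish (273,257), charcoal (340,226), steel (364,298), orange (316,305), purple (416,301).

```bash
cat > h.py <<'E'
import numpy as np, cv2
def cloud(d):
    v,u=np.mgrid[0:400,0:640]; z=d["depth"]
    p=np.stack([(u-d["cx"])/d["fx"]*z,(v-d["cy"])/d["fy"]*z,z],-1)
    T=np.linalg.inv(d["camera_from_world"]); return p@T[:3,:3].T+T[:3,3]
def blob(P,seed,zmin,zmax,px,rad=0.06):
    """points of the scene within rad of the seed pixel's point, with height window"""
    c=P[seed[1],seed[0]]
    m=(np.linalg.norm(P[...,:2]-c[:2],axis=-1)<rad)&(P[...,2]>zmin)&(P[...,2]<zmax)
    n,l=cv2.connectedComponents(m.astype(np.uint8))
    return P[(l==l[seed[1],seed[0]])&m] if l[seed[1],seed[0]] else P[m]
E
python3 - <<'E'
import numpy as np, cv2
from h import *
D={n:dict(np.load(n+".npz")) for n in("scene","side")}
S={"scene":dict(dish=(357,212),char=(325,259),steel=(268,207),orange=(297,193),purple=(229,216)),
   "side":dict(dish=(273,255),char=(335,222),steel=(364,294),orange=(312,300),purple=(416,297))}
allp={}
for n in S:
    P=cloud(D[n])
    for k,s in S[n].items():
        zl={'dish':(.02,.04),'char':(.024,.04)}.get(k,(.016,.04))
        q=blob(P,s,*zl,None,.08)
        allp.setdefault(k,[]).append(q)
        (c,sz,a)=cv2.minAreaRect(q[:,:2].astype(np.float32))
        print(n,k,"seed",P[s[1],s[0]].round(3),"rect",np.round(c,4),np.round(sz,3),round(a,1),"z",np.percentile(q[:,2],[50,95]).round(4),len(q))
# mandrel handle + stand
for n,(u0,u1,v0,v1) in {"scene":(360,450,215,380),"side":(290,350,140,195)}.items():
    P=cloud(D[n])[v0:v1,u0:u1].reshape(-1,3); 
    print(n, "high", (P[:,2]>.14).sum(), P[P[:,2]>.05].min(0).round(3),P[P[:,2]>.05].max(0).round(3))
P=cloud(D["scene"])
for uv in[(432,228),(428,240),(424,255),(419,270),(415,285),(411,300),(402,320),(385,355),(410,362)]: print(uv,P[uv[1],uv[0]].round(3))
E
python3 - <<'E'
import cv2,numpy as np
a=cv2.imread("pics/scene0.png"); b=cv2.imread("pics/side0.png")
x=cv2.resize(a[170:390,210:470],(780,660),interpolation=cv2.INTER_CUBIC)
x=cv2.resize(a[180:380,215:455],(720,600),interpolation=cv2.INTER_CUBIC)
cv2.imwrite("pics/crop1.png",x)
E
```

```text
scene dish seed [ 0.414 -0.092  0.006] rect [ 0.4233 -0.0841] [0.066 0.063] 75.2 z [0.0265 0.03  ] 181
scene char seed [0.614 0.058 0.032] rect [0.6074 0.0471] [0.092 0.062] 8.8 z [0.0305 0.0325] 637
scene steel seed [ 0.652 -0.221  0.024] rect [ 0.649  -0.2286] [0.063 0.067] 6.4 z [0.0225 0.0247] 288
scene orange seed [ 0.541 -0.248  0.022] rect [ 0.5382 -0.2477] [0.064 0.064] 89.8 z [0.0223 0.0248] 252
scene purple seed [ 0.768 -0.237  0.021] rect [ 0.7697 -0.242 ] [0.063 0.065] 20.6 z [0.0224 0.0246] 321
side dish seed [ 0.42  -0.075  0.007] rect [ 0.4226 -0.0859] [0.067 0.063] 73.8 z [0.0271 0.0302] 244
side char seed [0.592 0.039 0.032] rect [0.6067 0.0422] [0.09  0.063] 8.6 z [0.0307 0.0332] 412
side steel seed [ 0.648 -0.233  0.022] rect [ 0.6478 -0.2315] [0.062 0.066] 9.2 z [0.0225 0.0245] 569
side orange seed [ 0.527 -0.25   0.022] rect [ 0.5377 -0.2532] [0.065 0.061] 89.0 z [0.0226 0.0246] 599
side purple seed [ 0.767 -0.244  0.023] rect [ 0.7678 -0.2447] [0.065 0.064] 19.7 z [0.0224 0.0245] 605
scene high 838 [0.46  0.226 0.05 ] [0.962 0.63  0.696]
side high 648 [ 0.459 -0.859  0.05 ] [0.632 0.331 0.692]
(432, 228) [0.477 0.244 0.216]
(428, 240) [0.494 0.256 0.201]
(424, 255) [0.512 0.269 0.179]
(419, 270) [0.532 0.282 0.159]
(415, 285) [0.547 0.294 0.134]
(411, 300) [0.57  0.312 0.122]
(402, 320) [0.596 0.323 0.09 ]
(385, 355) [0.636 0.335 0.018]
(410, 362) [0.601 0.37  0.016]
```

View pics/crop1.png

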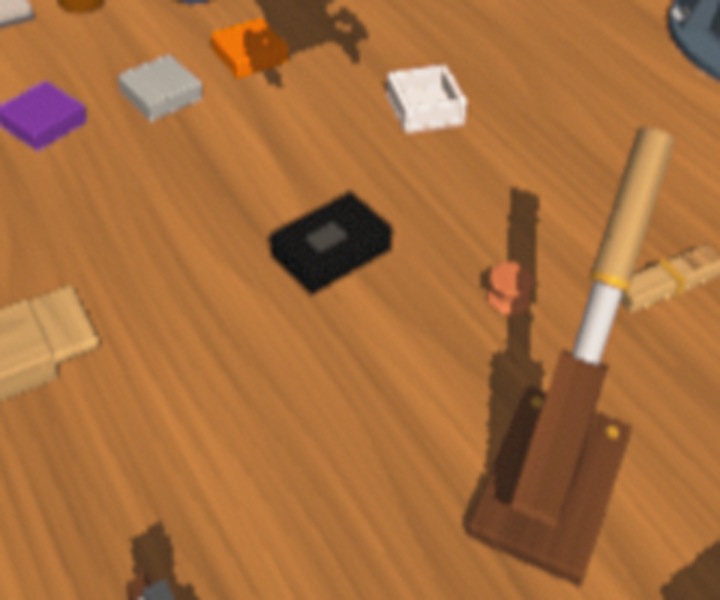

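The crop confirms five things: grey steel block at crop (160,85), black charcoal (330,240), open white dish (427,97), and the mandrel's wooden handle and metal taper in the stand. Steel to charcoal measures 278 mm against the stated 280. Orange and purple come out at 303 and 335 mm, so neither fits. Next I'll fit the mandrel axis and check reachability.

```bash
cat > fit.py <<'E'
import numpy as np
from scipy.optimize import least_squares
def fit_axis(Q,p0,d0,R=.013):
    """cylinder of radius R through points Q; returns point, unit direction, rms"""
    def ax(x):
        d=d0+np.r_[x[2:4],0]@0 if False else d0+x[2]*U+x[3]*V
        return p0+x[0]*U+x[1]*V, d/np.linalg.norm(d)
    U=np.cross(d0,[0,0,1]);U/=np.linalg.norm(U);V=np.cross(d0,U)
    def f(x):
        p,d=ax(x); w=Q-p
        return np.linalg.norm(w-np.outer(w@d,d),axis=1)-R
    s=least_squares(f,np.zeros(4),loss="soft_l1",f_scale=.002)
    p,d=ax(s.x); return p,d,np.sqrt(np.mean(f(s.x)**2))
E
sed -i 's/d=d0+np.r_.*if False else /d=/' fit.py
python3 - <<'E'
import numpy as np, cv2
from h import *; from fit import *
from cell import r
A=np.array([.477,.244,.216]);B=np.array([.532,.282,.159]); d0=(A-B)/np.linalg.norm(A-B); p0=(A+B)/2-[0,0,.012]
Qs=[]
for n in("scene","side"):
    P=cloud(dict(np.load(n+".npz"))).reshape(-1,3)
    w=P-p0; t=w@d0; rr=np.linalg.norm(w-np.outer(t,d0),axis=1)
    Q=P[(rr<.03)&(t>-.045)&(t<.09)]
    Qs.append(Q)
Qs.append(np.vstack(Qs))
for Q in Qs:
    p,d,e=fit_axis(Q,p0,d0)
    t=(Q-p)@d; T=np.percentile(t,[0,1,99,100])
    end=p+T[2]*d
    print(len(Q),"d",d.round(3),"elev",np.degrees(np.arcsin(d[2])).round(1),"yaw",np.degrees(np.arctan2(d[1],d[0])).round(1),"end",end.round(4),"grip",(end-.07*d).round(4),"tip",(end-.26*d).round(4),"rms",e.round(4),"t",T.round(3))
# taper pts & stand yaw
P=cloud(dict(np.load("scene.npz"))); im=np.load("scene.npz")["pixels"]
for uv in[(424,240),(420,255),(416,270),(412,278)]: print(uv,P[uv[1],uv[0]].round(3),im[uv[1],uv[0]])
m=(P[...,2]>.010)&(P[...,2]<.021)&(np.linalg.norm(P[...,:2]-[.61,.345],axis=-1)<.1)
print(m.sum(), cv2.minAreaRect(P[m][:,:2].astype(np.float32)))
E
```

```text
714 d [-0.615 -0.414  0.671] elev 42.1 yaw -146.0 end [0.4642 0.2349 0.2146] grip [0.5073 0.2639 0.1677] tip [0.6242 0.3426 0.0402] rms 0.0011 t [-0.045 -0.044  0.063  0.064]
137 d [-0.6   -0.405  0.691] elev 43.7 yaw -146.0 end [0.4634 0.2337 0.2185] grip [0.5053 0.262  0.1701] tip [0.6192 0.3389 0.0389] rms 0.0018 t [-0.044 -0.043  0.066  0.068]
851 d [-0.613 -0.414  0.673] elev 42.3 yaw -146.0 end [0.4635 0.2342 0.2157] grip [0.5065 0.2632 0.1686] tip [0.623  0.3418 0.0408] rms 0.0013 t [-0.045 -0.044  0.064  0.068]
(424, 240) [0.499 0.25  0.198] [150 115  74]
(420, 255) [0.519 0.265 0.179] [175 134  85]
(416, 270) [0.535 0.277 0.155] [197 148  84]
(412, 278) [0.545 0.28  0.14 ] [134 124 118]
1421 ((0.5861561894416809, 0.3171699643135071), (0.12649035453796387, 0.07986555993556976), 33.94501495361328)
```

```bash
cat >> h.py <<'E'
from scipy.spatial.transform import Rotation as R
def down(deg):
    a=np.radians(deg); y=np.array([np.cos(a),np.sin(a),0]); z=np.array([0,0,-1.])
    return R.from_matrix(np.stack([np.cross(y,z),y,z],1)).as_quat()
E
python3 - <<'E'
from cell import r, optics
from h import *
import cv2
q=down(-15.5); c=[.423,-.085]
r.move_to([*c,.13],q)
r.move_linear([*c,.028],vel=.12)
f0=r.current_contact_force()
r.set_gripper(0.0,squeeze=35)
print("open",r.current_opening(),r.current_finger_force(),f0,r.current_contact_force(),r.current_tool_pos())
r.move_linear([*c,.09],vel=.15)
print("lift",r.current_opening(),r.current_contact_force(),r.current_t())
d=optics.get_image("side"); cv2.imwrite("pics/lift.png",cv2.resize(d["pixels"][140:340,200:440,::-1],(480,400)))
E
```

```text
open 0.7144666881972465 36.85169219970703 [ 0.36479475 -0.18062735 -0.31049786] [-0.89397524  0.83081375  8.04764879] [ 0.42337332 -0.08508391  0.02870472]
lift 0.7188811903435691 [ 0.95476611  0.17561112 -0.5542322 ] 2.8417
```

View pics/lift.png

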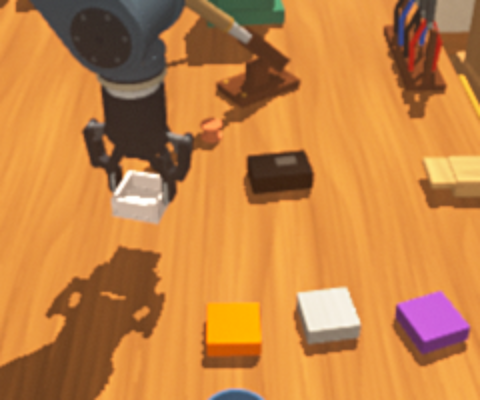

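The dish is held level at crop (140,195), with an opening of 61 mm. Now I'll place it, retreat and measure.

Run:
```python
from cell import r, optics
from h import *
import cv2
m=[.6277,-.0927]
r.move_linear([*m,.09],vel=.2)
r.move_linear([*m,.031],vel=.08)
print("f",r.current_contact_force())
r.move_linear([*m,.0287],vel=.03)
print("f",r.current_contact_force())
r.set_gripper(1.0)
r.move_linear([*m,.13],vel=.15)
r.move_to([.50,.10,.3],down(-15.5))
S={"scene":dict(char=(325,259),steel=(268,207)),"side":dict(char=(335,222),steel=(364,294))}
for n in S:
    d=optics.get_image(n); np.savez(n+"1.npz",**d); P=cloud(d); c={}
    for k,s in S[n].items():
        q=blob(P,s,.024 if k=='char' else .016,.04,None,.08); c[k]=np.array(cv2.minAreaRect(q[:,:2].astype(np.float32))[0])
    M=(np.linalg.norm(P[...,:2]-m,axis=-1)<.06)&(P[...,2]>.02)&(P[...,2]<.04)
    dish=cv2.minAreaRect(P[M][:,:2].astype(np.float32))
    print(n,c,"mid",(c['char']+c['steel'])/2,"dish",dish)
print(r.current_t())
```

```text
f [-0.40026426 -0.63827286 -1.4815511 ]
f [ 0.59395967 -0.2253798  -1.36543992]
scene {'char': array([0.6077702 , 0.04744169]), 'steel': array([ 0.64914244, -0.22923557])} mid [ 0.62845632 -0.09089694] dish ((0.6280514001846313, -0.09113463014364243), (0.06519430130720139, 0.06126265227794647), 74.65446472167969)
side {'char': array([0.60641426, 0.04318448]), 'steel': array([ 0.64825135, -0.23309007])} mid [ 0.62733281 -0.0949528 ] dish ((0.6266927719116211, -0.09487678110599518), (0.06570671498775482, 0.06171315908432007), 74.75170135498047)
7.6167
```

The dish sits within about 1 mm of the midpoint in both views. Now I'll check IK for grasp, draw-out and final poses.

```bash
cat > plan.py <<'E'
from h import *
PSI0=-146.; EL=43.; GRIP=np.array([.506,.263,.169]); DISH=np.array([.6275,-.093])
h=np.array([np.cos(np.radians(PSI0)),np.sin(np.radians(PSI0)),0]); Z=np.array([0,0,1.])
bore=(h+Z)/np.sqrt(2)
def adir(psi,el): return R.from_euler('ZY',[psi,-el],degrees=True).apply([1,0,0])
def pose(grip,psi,el,tilt,off=.008,el0=EL):
    """TCP pose holding the mandrel at grip point, direction (psi,el); tilt: tool lean at el0 (deg), toward perpendicular"""
    Rg=R.from_quat(down(psi+90))           # closing axis horizontal, across
    e=R.from_rotvec(-np.radians((el-el0)+tilt)*np.array([-np.sin(np.radians(psi)),np.cos(np.radians(psi)),0]))
    Rt=e*Rg; z=Rt.apply([0,0,1]); return np.asarray(grip)-off*z, Rt.as_quat()
E
python3 - <<'E'
from plan import *
from cell import r
print("dir check",adir(PSI0,EL).round(3))
for tilt in(0,15,25):
    p,q=pose(GRIP,PSI0,EL,tilt); print("tilt",tilt,"toolz",R.from_quat(q).apply([0,0,1]).round(2),"p",p.round(3))
    def ik(p,q):
        o=[]
        for half in(0,1):
            qq=(R.from_quat(q)*R.from_euler('z',180*half,degrees=True)).as_quat()
            s=r.inverse_kinematics(p,qq); o.append(None if s is None else np.round(s,2))
        return o
    print(" grasp",ik(p,q)," drawn",ik(*pose(GRIP+.13*bore,PSI0,EL,tilt)))
    for psi in range(-270,90,30):
        a=adir(psi,0); g=np.r_[DISH,.15]+.19*a
        s=ik(*pose(g,psi,0,tilt)); 
        if any(x is not None for x in s): print("  psi",psi,g.round(2),s)
E
```

```text
dir check [-0.606 -0.409  0.682]
tilt 0 toolz [ 0.  0. -1.] p [0.506 0.263 0.177]
 grasp [array([ 0.4 ,  0.48,  1.67, -0.  ,  1.  ,  1.38]), array([ 0.4 ,  0.48,  1.67, -0.  ,  1.  , -1.77])]  drawn [array([ 0.36,  0.2 ,  1.81, -0.  ,  1.13,  1.34]), array([ 0.36,  0.2 ,  1.81, -0.  ,  1.13, -1.8 ])]
  psi -270 [0.63 0.1  0.15] [array([ 0.34,  0.77,  1.39, -0.72,  1.35, -2.51]), array([ 0.34,  0.77,  1.39, -0.72,  1.35,  0.63])]
  psi -240 [0.53 0.07 0.15] [array([ 0.36,  0.5 ,  1.91, -1.03,  0.91, -2.56]), array([ 0.36,  0.5 ,  1.91, -1.03,  0.91,  0.58])]
  psi -210 [0.46 0.   0.15] [array([ 0.13,  0.27,  2.32,  4.52,  0.44, -2.42]), array([0.13, 0.27, 2.32, 4.52, 0.44, 0.72])]
  psi -180 [ 0.44 -0.09  0.15] [array([-0.5 ,  0.21,  2.42,  2.04,  0.38, -0.88]), array([-0.5 ,  0.21,  2.42,  2.04,  0.38,  2.26])]
  psi -150 [ 0.46 -0.19  0.15] [array([-0.83,  0.39,  2.11,  1.13,  0.83, -0.66]), array([-0.83,  0.39,  2.11,  1.13,  0.83,  2.48])]
  psi -120 [ 0.53 -0.26  0.15] [array([-0.81,  0.65,  1.63,  0.76,  1.24, -0.69]), array([-0.81,  0.65,  1.63,  0.76,  1.24,  2.45])]
  psi -90
[... 2959 characters left out ...]
([-0.59,  0.77,  1.22,  0.27,  1.33,  2.47])]
  psi -60 [ 0.72 -0.26  0.15] [array([-0.46,  0.99,  0.8 ,  0.17,  1.61, -1.  ]), array([-0.46,  0.99,  0.8 ,  0.17,  1.61,  2.14])]
  psi -30 [ 0.79 -0.19  0.15] [array([-0.31,  1.18,  0.42,  0.07,  1.85, -1.35]), array([-0.31,  1.18,  0.42,  0.07,  1.85,  1.79])]
  psi 0 [ 0.82 -0.09  0.15] [array([-0.16,  1.23,  0.31, -0.05,  1.9 , -1.74]), array([-0.16,  1.23,  0.31, -0.05,  1.9 ,  1.41])]
  psi 30 [0.79 0.   0.15] [array([-0.01,  1.08,  0.62, -0.16,  1.71, -2.1 ]), array([-0.01,  1.08,  0.62, -0.16,  1.71,  1.04])]
  psi 60 [0.72 0.07 0.15] [array([ 0.12,  0.87,  1.04, -0.25,  1.43, -2.44]), array([ 0.12,  0.87,  1.04, -0.25,  1.43,  0.7 ])]
```

Run:
```python
from plan import *
from cell import r, optics
T=25
p,q=pose(GRIP,PSI0,EL,T); z=R.from_quat(q).apply([0,0,1])
r.move_to(p-.16*z,q); r.move_linear(p,vel=.12)
print("at",r.current_contact_force().round(1),r.current_q().round(2))
r.set_gripper(0.0,squeeze=80)
print("open",r.current_opening()*85,r.current_finger_force(),r.current_contact_force().round(1),r.current_torque().round(2))
for s in(.02,.06,.10,.14):
    if np.linalg.norm(r.current_contact_force())>50: print("STOP"); break
    r.move_linear(p+s*bore,vel=.08); print(s,r.current_contact_force().round(1),(r.current_opening()*85).round(1))
d=optics.get_image("scene"); np.savez("scene2.npz",**d); d2=optics.get_image("side"); np.savez("side2.npz",**d2)
cv2.imwrite("pics/drawn.png",np.hstack([cv2.resize(x,(400,300)) for x in(d["pixels"][130:370,240:560,::-1],d2["pixels"][60:240,230:470,::-1])]))
print(r.current_t())
```

```text
at [ 0.4 -0.2  0.9] [ 0.43  0.68  1.38 -0.07  1.51  1.42]
open 23.300749830781008 78.30488204956055 [-1.4  1.3  2.5] [ 0.09 -0.04 -0.15]Traceback (most recent call last):
  File "<stdin>", line 11, in <module>
AttributeError: 'float' object has no attribute 'round'
```

Run:
```python
from plan import *
from cell import r, optics
p,q=pose(GRIP,PSI0,EL,25)
print(r.current_contact_force().round(1), r.current_tool_pos()-p)
for s in(.06,.10,.14):
    if np.linalg.norm(r.current_contact_force())>50: print("STOP"); break
    r.move_linear(p+s*bore,vel=.08); print(s,r.current_contact_force().round(1),r.current_opening()*85)
d=optics.get_image("scene"); np.savez("scene2.npz",**d); d2=optics.get_image("side"); np.savez("side2.npz",**d2)
cv2.imwrite("pics/drawn.png",np.hstack([cv2.resize(x,(400,300)) for x in(d["pixels"][130:370,240:560,::-1],d2["pixels"][60:240,230:470,::-1])]))
print(r.current_t())
```

```text
[-0.3  0.3 -2.7] [-0.0118145  -0.00800176  0.01413489]
0.06 [ 0.5 -0.4 -3.5] 23.290288304278384
0.1 [ 0.   0.7 -2.8] 23.429079507372336
0.14 [-0.2 -0.5 -2.1] 23.489877727833306
13.1167
```

View pics/drawn.png

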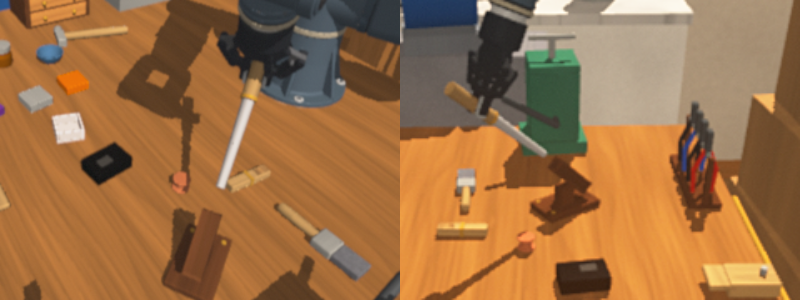

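The mandrel is clear of the sleeve, with the left panel showing the tip at (222,185), and the gripper still holds it. Lift, level and carry it high over the dish, then measure.

Run:
```python
from plan import *
from fit import *
from cell import r, optics
p,q=pose(GRIP+.14*bore,PSI0,EL,25)
psi=-150; a=adir(psi,0); g=np.r_[DISH,.26]+.19*a
P2,q2=pose(g,psi,0,25)
print("ik",r.inverse_kinematics(P2,q2), r.inverse_kinematics(P2-[0,0,.11],q2))
r.move_linear(p+[0,0,.05],vel=.12)
r.move_to(P2,q2)
print(r.current_tool_pos().round(4),P2.round(4),r.current_contact_force().round(1),r.current_t())
vis=[]
for n in("scene","side"):
    d=optics.get_image(n); np.savez(n+"3.npz",**d); P=cloud(d).reshape(-1,3)
    w=P-g; t=w@a; rr=np.linalg.norm(w-np.outer(t,a),axis=1)
    M=P[(rr<.04)&(t>-.22)&(t<-.05)]
    # silhouette-free axis: fit cone radius by distance from tip
    p0=g-.12*a
    tt=(M-g)@a+.19; Rr=.007+.003*np.clip(tt,0,.15)/.15
    pp,dd,e=fit_axis(M,p0,a,Rr); s=(M-pp)@dd; tip=pp+np.percentile(s,.5)*dd
    print(n,len(M),"dir",dd.round(3),"elev",np.degrees(np.arcsin(dd[2])).round(2),"yaw",np.degrees(np.arctan2(dd[1],dd[0])).round(1),"tip",tip.round(4),"want",np.r_[DISH,.26],"rms",e.round(4))
    vis.append(cv2.resize(d["pixels"][120:360,200:520,::-1],(400,300)))
cv2.imwrite("pics/level.png",np.hstack(vis))
```

```text
ik [-0.62238072  0.17593063  1.87917547  0.34543367  0.98180201  0.24666062] [-0.62238072  0.34021414  1.98485873  0.43500376  0.73166258  0.11107924]
[ 0.461  -0.1885  0.2675] [ 0.4608 -0.1892  0.2676] [ 0.1  0.1 -3. ] 15.175
scene 262 dir [-0.866 -0.5   -0.009] elev -0.49 yaw -150.0 tip [ 0.629  -0.091   0.2609] want [ 0.6275 -0.093   0.26  ] rms 0.0012
side 422 dir [-0.866 -0.5   -0.005] elev -0.3 yaw -150.0 tip [ 0.6261 -0.0932  0.2607] want [ 0.6275 -0.093   0.26  ] rms 0.001
```

View pics/level.png

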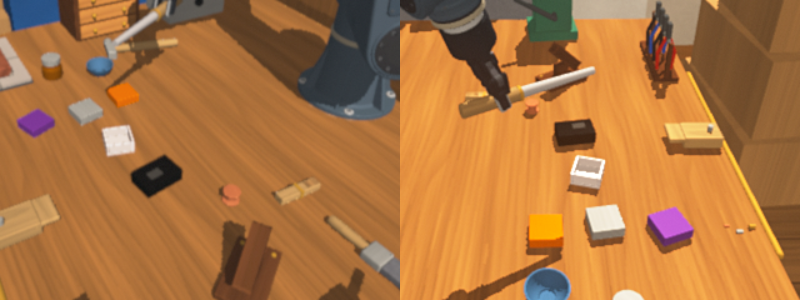

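The mandrel is level to 0.5° and its tip is within 2 mm of the spot above the dish. Lower it to 15 cm, settle, and verify everything.

Run:
```python
from plan import *
from fit import *
from cell import r, optics
psi=-150; a=adir(psi,0); g=np.r_[DISH,.15]+.19*a
P2,q2=pose(g,psi,0,25)
r.move_linear(P2,rot=q2,vel=.08); r.sleep(1.0)
print(r.current_tool_pos().round(4),r.current_contact_force().round(1),np.abs(r.current_qvel()).max(),r.current_opening()*85)
vis=[]
for n in("scene","side"):
    d=optics.get_image(n); C=cloud(d); P=C.reshape(-1,3)
    w=P-g; t=w@a; rr=np.linalg.norm(w-np.outer(t,a),axis=1)
    M=P[(rr<.04)&(t>-.22)&(t<-.05)]
    tt=(M-g)@a+.19; pp,dd,e=fit_axis(M,g-.12*a,a,.007+.003*np.clip(tt,0,.15)/.15); s=(M-pp)@dd
    m=(np.linalg.norm(C[...,:2]-DISH,axis=-1)<.06)&(C[...,2]>.02)&(C[...,2]<.04)
    print(n,"elev",np.degrees(np.arcsin(dd[2])).round(2),"tip",(pp+np.percentile(s,.5)*dd).round(4),"dish",cv2.minAreaRect(C[m][:,:2].astype(np.float32)))
    vis.append(cv2.resize(d["pixels"][120:360,200:520,::-1],(400,300)))
cv2.imwrite("pics/final.png",np.hstack(vis)); print(r.current_t())
```

```text
[ 0.4608 -0.1893  0.1576] [ 0.3 -0.4 -3.2] 0.0013476518953727974 23.55904909827896
scene elev -0.52 tip [ 0.6289 -0.092   0.151 ] dish ((0.6277382373809814, -0.09160004556179047), (0.06534237414598465, 0.061902742832899094), 73.92811584472656)
side elev -0.26 tip [ 0.6256 -0.0939  0.1509] dish ((0.6267610788345337, -0.09464950859546661), (0.06685198098421097, 0.06193029135465622), 74.68756866455078)
17.9
```

View pics/final.png

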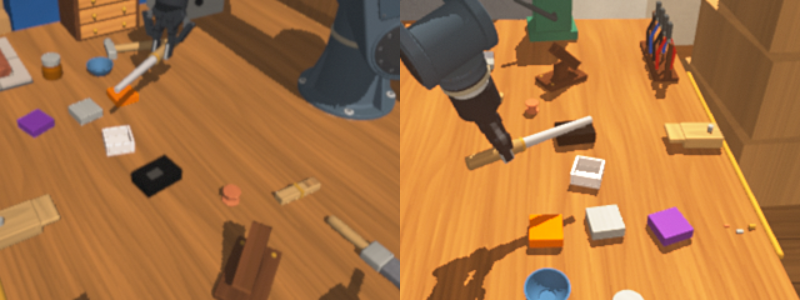

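The level tip is 2 mm or less off the dish centre at z ≈ 0.151 m. The arm is still and nothing else on the bench has moved, so I'm handing in.

```bash
python3 -c "
from cell import r
print(r.hand_in())"
```

```text
the job is handed in; nothing more can be done
None
```

The job is handed in: the dish stands within about 1 mm of midway between the charcoal and steel blocks, and the arm holds the mandrel still, level to about 0.5°, with its tip over the dish's middle 15 cm above the bench.

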